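# Proof-load a printed hook on the cam lift stand

### The job

Hang the blue weight basket by its handle bar in both prongs of the orange double hook on the test stand and let go of it. Then take the stand's cam lever by its red grip and swing it up to the top of its lift, lever pointing straight up and not past it, and finish while still holding the lever there (it springs back if let go), with the basket hanging quietly from the raised hook. Leave everything else on the bench where it is.

Things in the scene. Friction and masses are not known exactly. Their poses are not given: they have to be found in the camera images.
- stand: test stand, fixed: dark base plate 200 x 200 x 12 high, aluminium column at its back (local x 71 to 107, 50 wide, 202 high). Origin on the table directly below the seat of the double hook; local x points from the hook back to the column, local y to the lever's side, z up
- hook: orange double hook on the lifting carriage; axes as the stand's. Two 8 mm prongs at local y -36 and +36 (64 clear between), running from the carriage (40 behind the origin) to local -x. Origin = centre of the basket's bar when seated in both V seats, bar along local y; 170 above the table at rest. Upturned prong ends at local x -24 rise 18 above the origin, the rear flanks (x +24) 10
- basket: blue open basket, 60 (local x) x 144 (local y) x 50 high, holding three fixed brass weights, about 0.5 kg in all, with a rigid upright wire handle: two uprights of 8 mm diameter at local y = -66 and +66 and a straight round cross bar on top. Origin at the centre of its underside, z up
- basket_bar (a point): middle of the basket's handle bar: steel, 10 mm diameter, along the basket's local y, 124 clear between the uprights, its centre 135 above the basket's underside
- cam_lever (a joint): lever angle, rad: 0 = at rest, along the stand's local -x, 10 degrees above level; grows as it is swung up and over towards the column. At 1.40 it points straight up (green mark on the white dial): highest lift; beyond, the lift falls, stop at 1.90. A spring pulls it back to 0 when let go; holding the grip at the top takes about 6 N
- carriage (a joint): lift of the carriage and hook, m: 0 at rest, 0.020 at the top of the cam
- cam_axis (a point): point on the lever's horizontal turning axis (which runs along the stand's local y), level with the middle of the lever's red grip; 130 above the table. The grip circles it at a radius of 100
- grip_mid (a point): middle of the red grip of the lever: a round handle of 16 mm diameter, 66 long, along the stand's local y, which spins freely on the lever's end. The dark lever arm is at its end nearer the hook; 100 from the turning axis
- spool: filament spool lying flat, orange core between black discs, 110 diameter, 44 high; origin at the centre of its underside (bystander)
- bottle: red bottle with white cap, 50 diameter, 130 high; origin at the centre of its underside (bystander)
- screwdriver: screwdriver, 160 long, lying flat (bystander)
- wrench: steel wrench, 150 long, lying flat (bystander)
- tray: green divided parts tray, 110 x 150 x 35 high; origin at the centre of its underside (bystander)
- spare_weight: single brass weight with a small knob, 40 diameter, 58 high; origin at the centre of its underside (bystander)
- lever: the whole cam lever: brass eccentric, shaft, dark straight arm 12 mm thick with the red grip on its end; its origin lies on the turning axis, at the stand's centre plane
Not all that is in view belongs to the job. What is shaped like the basket but green is not meant.

How it is judged:
By the outcome, as a careful person would: the job done as asked, in the order asked, and still so for the second after the job is handed in, while the arm keeps its last pose, push and grip.
It also fails if it takes over 64 s, if anything falls off the work surface, if the arm or the gripper's body presses on something with over 40 N, if the wrist force passes 120 N, or if a joint passes its speed limit or range.

### The arm

A 6-joint arm with a two-finger parallel gripper is mounted at the origin on the work surface. World frame = base frame: x ahead of the robot, y to its left, z up, the work surface at z = 0. Lengths are in m, angles in rad, forces in N, time in s.
With the tool pointing down it reaches from about 0.35 to 0.725 m from the base axis. Payload 4.3 kg.
Tool frame: the origin (TCP) lies at the very end of the fingers, on their centre line; the grasp point (between the pads) lies arm.grip_point_offset behind it (arm.grip_point_offset is the distance from the TCP to the grasp point, in m); y points along the fingers, x is the direction in which the jaws open and shut, and the axes are right-handed (so a half turn about y gives the same grasp; the last joint's range is limited). The gripper opens to 85 mm and grips with 20 to 120 N. Pads are 22 mm wide; open, the fingers measure 114 mm over their backs; the gripper's body (76 mm by 85 mm) begins 54 mm behind the grasp point. The pads swing forward as they close: fully open they stand 13 mm farther back than shut.
Start: joints at [1.083, 0.377, 0.081, 1.274, 0, 1.46], TCP at [0.212, 0.534, 0.231] pointing down, gripper open.
Joint ranges: [-2.72, 2.72], [-0.84, 1.66], [-1.02, 1.22], [-1.77, 2.12], [-1.37, 1.28], [-3.14, 3.14]. Speed limits (rad/s): [2.57, 2.57, 3.14, 3.14, 3.14, 3.14].

### API

Orientations are given as a unit quaternion [x, y, z, w].
In Python, from rig import arm gives the robot as it stands.
- The arm moves only by the tool servo_tool, never from a script. Its argument "motion" is text: rows parted by semicolons, each of 7 numbers parted by spaces: the turn, a rotation vector about the world's x, y, z in rad, then the shift along the world's x, y, z in cm, then the opening in per cent of the stroke, from 0 (shut) to 100 (fully open). In form: ax ay az dx dy dz gripper; .... A call has 1 to 8 rows; each row is the pose to reach, as a shift and turn from the pose measured when the call began; what a row does not reach only later rows make up. A row lasts 1/12 s, in which the tool goes at most 41.7 mm and 7.16 degrees, less where a joint would pass 70% of its speed; a pose out of reach is approached as far as the arm can. A call with a gripper value outside its range is refused whole. The fingers move at their own pace and stop on an object; "grip_force" is the grip in N (left out, the last holds). Time passes only in rows, so rows that repeat a pose let the fingers close. It gives the time, the measured TCP pose, the force and the opening at its end, in the units of the state.
- arm.observe(): the state, without advancing time (a new reading comes with each control period).
- arm.grab_frame(name): name is "scene" or "top" or "wrist"; returns (picture, depth): 384x512x3 uint8, red, green, blue; 384x512 float32, m along the optical axis (not along the pixel's ray), 0 where there is no reading.
- arm.calibration(name): a dict with "fx", "fy", "cx", "cy" (pixels), "xyz" and "orientation" of the camera in the world; the wrist camera has in their place "hand_eye" (4x4, takes a point from camera to tool coordinates, whose origin is the TCP and whose axes are the tool frame's). Camera axes: x right, y down, z forward; pixel columns grow to the right and rows downward; lengths in m; the calibration is good to about 2 mm. A picture is of the moment at which its call begins: read the wrist's pose just before it. calibration takes no time and is no camera call.
- arm.close_job(): hands the job in, once; it reports no verdict.
The state is a dict: "t": time; "qpos": joint angles; "dq": joint speeds; "joint_efforts": joint torques, N m; "ee_pos": TCP position; "tool_rot": TCP orientation; "contact_force": force on the tool from outside, world axes, zero at the start; "ft_torque": the same for the moment, N m; "finger_gap": finger opening in m.
Only numpy, scipy, OpenCV 4.12 (cv2) and the standard library are available. Lean on these libraries where they do the work, as an engineer would, in place of code of your own. Each camera call takes 0.05 s, during which the arm holds its last target.

## Working session

There is one attempt and no reset: what is moved stays moved. The work goes in short steps, Python scripts to look and compute and a tool call to move; the robot and the scene stay as the last step left them, time stands still between calls to the robot, and variables do not carry over. Pictures are saved under pics/ and viewed, and the job is handed in when it is done.

Besides the shell and the picture viewer there is one more tool, called by a JSON object that holds its "fn" and its "kwargs", one argument or row to a line. servo_tool: Moves the arm, as the interface text tells. Its arguments: {"type":"object","properties":{"motion":{"type":"string"},"grip_force":{"type":"number"}},"required":["motion"]}

```bash
ls; mkdir -p pics; python3 - <<'E'
from rig import arm
import cv2,numpy as np
s=arm.observe();print(s)
print(arm.grip_point_offset)
for n in("scene","top","wrist"):
    p,d=arm.grab_frame(n);cv2.imwrite(f"pics/{n}0.png",p[:,:,::-1]);np.save(f"{n}0.npy",d)
    print(n,arm.calibration(n))
E
```

```text
pics
{'t': 0.0, 'qpos': array([1.08267285e+00, 3.78066704e-01, 7.96270442e-02, 1.27441543e+00,
       1.20299897e-05, 1.46050935e+00]), 'dq': array([-0.00146828, -0.00152502,  0.00079513, -0.0002037 ,  0.00055452,
       -0.00111847]), 'joint_efforts': array([-3.43756692e-03, -4.63603878e+01,  2.69875306e+01,  2.07344274e-02,
       -3.17848726e-04, -8.28815736e-07]), 'ee_pos': array([0.21179475, 0.53385989, 0.23035926]), 'tool_rot': array([ 0.58533827,  0.39656   , -0.39785104, -0.58466557]), 'contact_force': array([-0.20981779,  0.02162497, -0.01654762]), 'ft_torque': array([ 0.00319498, -0.0056658 ,  0.00445655]), 'finger_gap': 0.08570027022091015}
0.0187
scene {'fx': 397.1357235556248, 'fy': 397.1357235556248, 'cx': 254.76660158376836, 'cy': 190.32982519653746, 'xyz': array([ 1.33245335, -0.03760197,  1.20946078]), 'orientation': array([ 0.6548614 ,  0.68334263, -0.23443476, -0.22190027])}
top {'fx': 377.4926971065333, 'fy': 377.4926971065333, 'cx': 257.11875666005267, 'cy': 192.9488210069252, 'xyz': array([ 0.3071318 , -0.07463731,  1.22145232]), 'orientation': array([-0.69615177,  0.71275304, -0.06472618,  0.05627025])}
wrist {'fx': 305.98801344434634, 'fy': 305.98801344434634, 'cx': 257.9989014620105, 'cy': 190.34684228203128, 'hand_eye': array([[ 9.99999939e-01,  3.30813127e-04, -1.11127449e-04,
        -1.65238530e-03],
       [ 2.11529428e-04, -3.21313547e-01,  9.46972840e-01,
        -1.42224708e-01],
       [ 2.77564292e-04, -9.46972806e-01, -3.21313598e-01,
         8.22520916e-02],
       [ 0.00000000e+00,  0.00000000e+00,  0.00000000e+00,
         1.00000000e+00]])}
```

View pics/scene0.png

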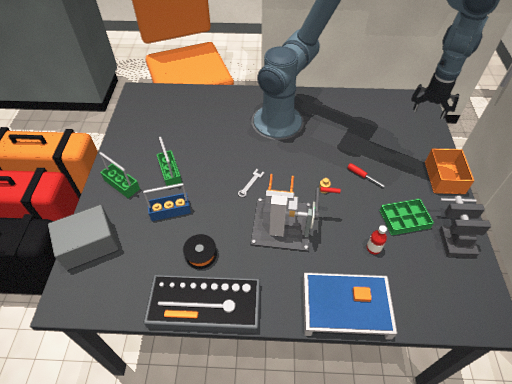

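View pics/top0.png

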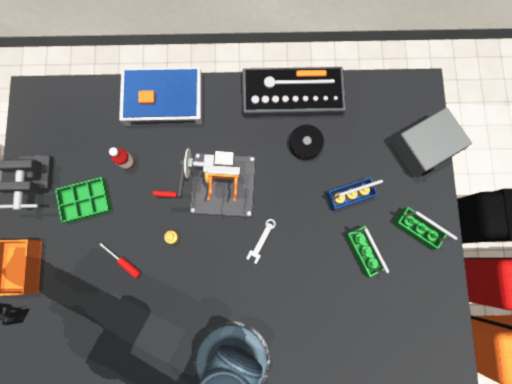

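View pics/wrist0.png

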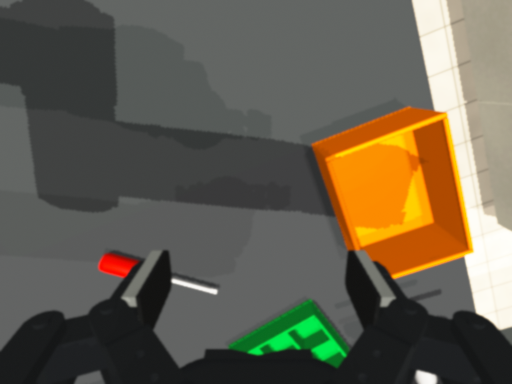

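```bash
cat > h.py <<'E'
import numpy as np,cv2
from scipy.spatial.transform import Rotation as R
from rig import arm
def cam(n,s=None):
    c=arm.calibration(n)
    if n=="wrist":
        s=s or arm.observe()
        T=np.eye(4);T[:3,:3]=R.from_quat(s["tool_rot"]).as_matrix();T[:3,3]=s["ee_pos"]
        T=T@c["hand_eye"]
    else:
        T=np.eye(4);T[:3,:3]=R.from_quat(c["orientation"]).as_matrix();T[:3,3]=c["xyz"]
    return c,T
def pts(c,T,d):
    v,u=np.mgrid[:384,:512]
    P=np.stack([(u-c["cx"])/c["fx"]*d,(v-c["cy"])/c["fy"]*d,d],-1)
    return P@T[:3,:3].T+T[:3,3]
def ray(c,T,u,v,z):
    r=T[:3,:3]@np.array([(u-c["cx"])/c["fx"],(v-c["cy"])/c["fy"],1]);o=T[:3,3]
    return o+r*(z-o[2])/r[2]
def masks(p):
    h=cv2.cvtColor(p,cv2.COLOR_RGB2HSV);H,S,V=[h[...,i].astype(int) for i in range(3)]
    return dict(blue=(H>100)&(H<125)&(S>120)&(V>40),orange=(H>8)&(H<20)&(S>150)&(V>80),red=((H<5)|(H>174))&(S>150)&(V>60))
E
python3 - <<'E'
from h import *
for n in("top","scene"):
    p=cv2.imread(f"pics/{n}0.png")[:,:,::-1].copy();d=np.load(f"{n}0.npy");c,T=cam(n);P=pts(c,T,d)
    m=masks(p)
    def box(name,x0,y0,x1,y1):
        k=np.zeros((384,512),bool);k[y0:y1,x0:x1]=1;k&=m[name];k&=d>0
        Q=P[k];print(n,name,k.sum(),np.median(Q,0).round(3),Q.min(0).round(3),Q.max(0).round(3));return Q
    if n=="top":
        box("blue",320,170,390,215);box("orange",195,170,250,210);box("red",150,185,182,202)
        b=(325,170,395,215); cr=p[140:220,140:270]
        c2=p[165:275,310:470]
        s=(180,195)
    else:
        box("blue",140,180,195,225);box("orange",260,170,300,200);box("red",315,180,345,196)
        b=(140,175,195,225); cr=p[160:260,240:350]; c2=p[125:230,90:200]
    x0,y0,x1,y1=b
    k=np.zeros((384,512),bool);k[y0:y1,x0:x1]=1;k&=(P[...,2]>.125)&(P[...,2]<.16)
    print("bar",k.sum());v,u=np.where(k)
    if k.sum():
        Q=P[k];print(Q.mean(0),Q.min(0),Q.max(0)); 
        A=Q[:,:2]-Q[:,:2].mean(0);print(np.linalg.svd(A)[2][0], np.ptp(A@np.linalg.svd(A)[2][0]))
        print(u.min(),u.max(),v.min(),v.max())
    cv2.imwrite(f"pics/c_{n}_stand.png",cv2.resize(cr[:,:,::-1],None,fx=5,fy=5,interpolation=cv2.INTER_CUBIC))
    cv2.imwrite(f"pics/c_{n}_bask.png",cv2.resize(c2[:,:,::-1],None,fx=5,fy=5,interpolation=cv2.INTER_CUBIC))
E
```

```text
top blue 476 [ 0.505 -0.388  0.025] [ 0.456 -0.483 -0.002] [ 0.551 -0.316  0.056]
top orange 200 [0.531 0.013 0.173] [ 0.468 -0.037  0.009] [0.569 0.068 0.192]
top red 130 [0.497 0.178 0.153] [ 0.489  0.143 -0.005] [0.523 0.249 0.16 ]
bar 159
[ 0.5042676  -0.39188389  0.13907366] [ 0.48245394 -0.45867329  0.13002565] [ 0.52797621 -0.32698129  0.14440853]
[-0.2934155   0.95598501] 0.13841523804965095
338 382 179 195
scene blue 556 [ 0.523 -0.391  0.031] [ 0.458 -0.465 -0.003] [ 0.556 -0.317  0.054]
scene orange 81 [0.492 0.039 0.174] [ 0.322 -0.033 -0.003] [0.544 0.065 0.189]
scene red 82 [0.503 0.178 0.152] [ 0.372  0.145 -0.005] [0.511 0.246 0.158]
bar 125
[ 0.50822328 -0.39334067  0.13627679] [ 0.48213362 -0.45894239  0.12583916] [ 0.53125641 -0.32747413  0.1417776 ]
[ 0.28761804 -0.9577452 ] 0.13758948486963485
143 183 183 194
```

View pics/c_top_stand.png

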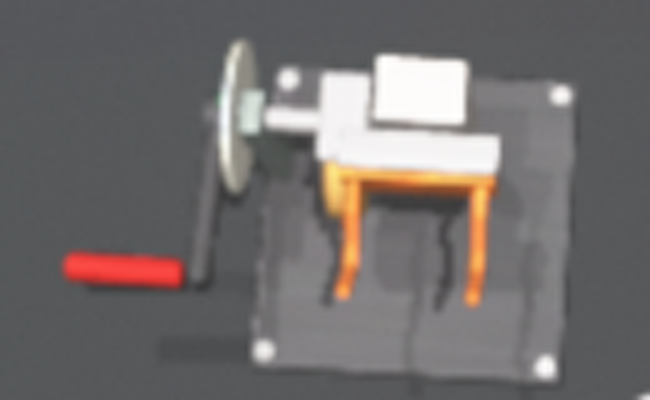

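View pics/c_scene_stand.png

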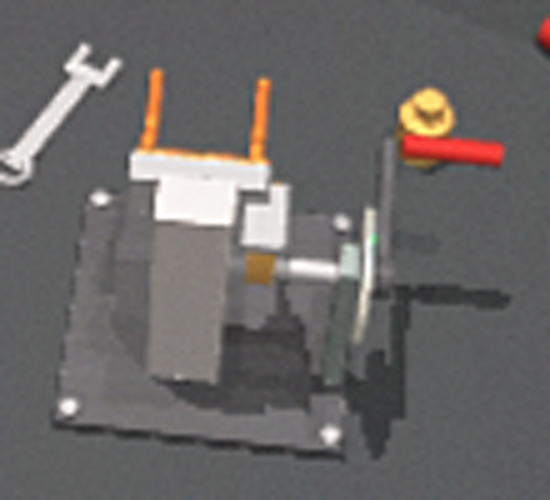

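View pics/c_top_bask.png

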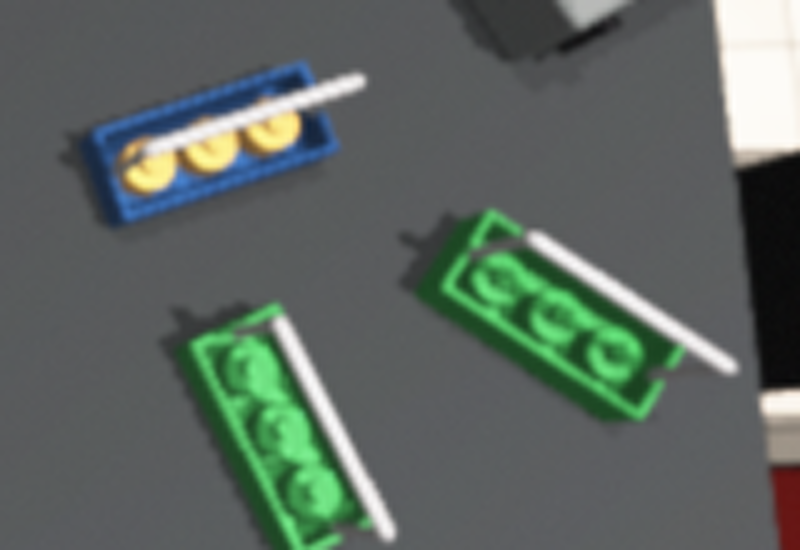

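```bash
python3 - <<'E'
from h import *
p=cv2.imread("pics/top0.png")[:,:,::-1].copy();d=np.load("top0.npy");c,T=cam("top");P=pts(c,T,d);m=masks(p)
B=[ray(c,T,140+x/5-.4,140+y/5-.4,.014)[:2] for x,y in((288,78),(562,95),(264,350),(546,367))]
B=np.array(B);print(B.round(4));ctr=B.mean(0)
ex=(B[0]+B[1]-B[2]-B[3])/2;ey=(B[0]+B[2]-B[1]-B[3])/2
print("ctr",ctr,np.linalg.norm(ex),np.linalg.norm(ey),np.degrees([np.arctan2(ex[1],ex[0]),np.arctan2(-ey[0],ey[1])]))
k=np.zeros((384,512),bool);k[188:201,152:178]=1;k&=m["red"]&(P[...,2]>.1);Q=P[k]
q=Q.mean(0);A=Q[:,:2]-q[:2];w=np.linalg.svd(A)[2][0];print("grip",q,w,(A@w).min(),(A@w).max())
# endpoints via ray at z=.147
for u,v in((66,266),(184,270),(343,295),(473,300),(350,180),(482,185)):
    z=.147 if u<190 else (.184 if v>250 else .17)
    print(u,v,ray(c,T,140+u/5-.4,140+v/5-.4,z).round(4))
for u,v in((343,295),(473,300)): print(P[int(140+v/5)-2:int(140+v/5)+2,int(140+u/5),:].round(3).tolist())
s=arm.observe();M=R.from_quat(s["tool_rot"]).as_matrix();print(M.round(3),np.degrees(np.arctan2(M[1,0],M[0,0])))
# heights map stand
k=(P[...,0]>.48)&(P[...,0]<.68)&(P[...,1]>-.1)&(P[...,1]<.2)&(P[...,2]>.18);Q=P[k]
print(np.sort(Q[:,2])[-10:], Q.min(0),Q.max(0))
E
```

```text
[[ 0.6467  0.1028]
 [ 0.6312 -0.0776]
 [ 0.4663  0.1177]
 [ 0.4511 -0.0634]]
ctr [0.54879284 0.0198893 ] 0.18086444350036082 0.18141001289057093 [-4.63206318 -4.85402824]
grip [0.49672017 0.17487949 0.15318366] [-0.08473471 -0.99640355] -0.03416675260619099 0.032199151392892214
66 266 [0.5001 0.2106 0.147 ]
184 270 [0.4963 0.1428 0.147 ]
343 295 [0.4736 0.047  0.184 ]
473 300 [ 0.4692 -0.0252  0.184 ]
350 180 [0.5421 0.0445 0.17  ]
482 185 [ 0.5375 -0.0305  0.17  ]
[[0.477, 0.047, 0.189], [0.475, 0.047, 0.186], [0.501, 0.068, 0.006], [0.496, 0.067, 0.017]]
[[0.472, -0.025, 0.192], [0.47, -0.025, 0.188], [0.468, -0.025, 0.183], [0.492, -0.016, 0.011]]
[[ 0.369 -0.001 -0.929]
 [ 0.929 -0.001  0.369]
 [-0.002 -1.     0.   ]] 68.35447822006027
[0.2053217  0.20545634 0.20548012 0.20550557 0.20551551 0.20553133
 0.20559408 0.2057648  0.20623373 0.20689869] [ 0.48035704 -0.04022206  0.18004513] [0.60503294 0.05626924 0.20689869]
```

{"fn": "servo_tool", "kwargs": {
  "motion": "0 0 -1 20 -30 16 100;0 0 -1 20 -30 16 100;0 0 -1 20 -30 16 100;0 0 -1 20 -30 16 100;0 0 -1 20 -30 16 100;0 0 -1 20 -30 16 100;0 0 -1 20 -30 16 100;0 0 -1 20 -30 16 100"
}}

```text
t: 0.82
ee_pos: [0.3813, 0.2788, 0.3667]
tool_rot: [0.704, 0.065, -0.067, -0.704]
contact_force: [0.5, 0.4, 0.3]
finger_gap: 0.0855
```

{"fn": "servo_tool", "kwargs": {
  "motion": "0 0 -0.267 12 -22 0 100;0 0 -0.267 12 -22 0 100;0 0 -0.267 12 -22 0 100;0 0 -0.267 12 -22 0 100;0 0 -0.267 12 -22 0 100;0 0 -0.267 12 -22 0 100;0 0 -0.267 12 -22 0 100;0 0 -0.267 12 -22 0 100"
}}

```text
t: 1.48
ee_pos: [0.5019, 0.0567, 0.3657]
tool_rot: [-0.706, 0.031, -0.029, 0.707]
contact_force: [0.6, 0.6, 1.0]
finger_gap: 0.0851
```

```bash
python3 - <<'E'
from h import *
s=arm.observe();p,d=arm.grab_frame("wrist");print(s["ee_pos"],s["dq"].round(3))
c,T=cam("wrist",s);np.savez("w1.npz",d=d,T=T);cv2.imwrite("pics/w1.png",p[:,:,::-1])
cv2.imwrite("pics/w1b.png",cv2.resize(p[:,:,::-1],None,fx=1.5,fy=1.5,interpolation=cv2.INTER_CUBIC))
E
```

```text
[0.5019353  0.05674804 0.36574219] [ 0.062 -0.027 -0.015  0.012  0.018  0.012]
```

View pics/w1b.png

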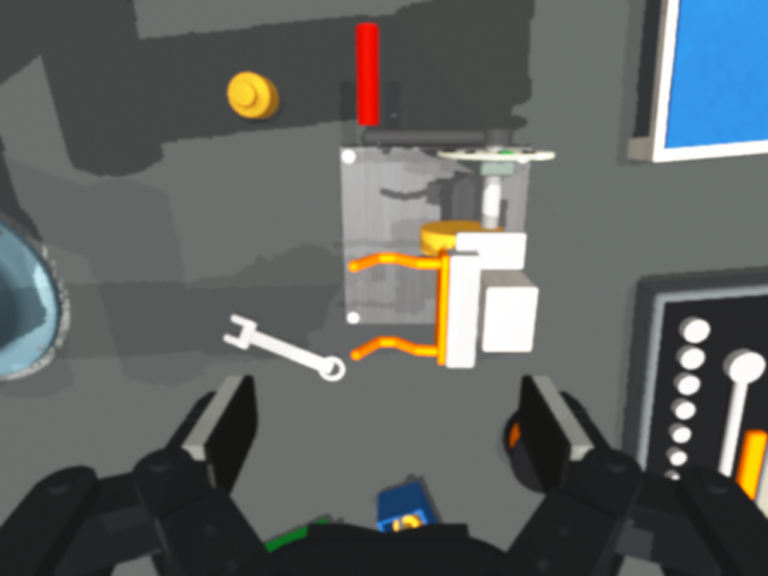

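```bash
python3 - <<'E'
from h import *
p=cv2.imread("pics/w1.png")[:,:,::-1].copy();f=np.load("w1.npz");d=f["d"];T=f["T"];c=arm.calibration("wrist");P=pts(c,T,d)
m=masks(p);k=m["orange"].copy();k[:, :225]=0;k[:,292:]=0;k[:165]=0;k[245:]=0;k&=(P[...,2]>.12)&(P[...,2]<.25)
v,u=np.where(k)
for r in((165,185),(220,245)):
  for cc in range(230,300,3):
    kk=(v>=r[0])&(v<r[1])&(u>=cc)&(u<cc+3)
    if kk.sum():print(cc,kk.sum(),np.median(P[v[kk],u[kk]],0).round(4))
k=m["red"].copy();k[:10]=0;k[88:]=0;k[:,:230]=0;k[:,262:]=0;Q=P[k&(P[...,2]>.1)]
q=Q.mean(0);A=Q[:,:2]-q[:2];w=np.linalg.svd(A)[2][0];print("grip",q,Q[:,2].max(),w,(A@w).min(),(A@w).max())
for n,(x,y) in dict(b1=(348,156),b2=(352,317)).items(): print(n,ray(c,T,x/1.5-.17,y/1.5-.17,.014).round(4))
# column top & carriage top
for n,(x0,y0,x1,y1) in dict(col=(326,190,356,232),car=(300,170,318,243)).items():
    Z=P[y0:y1,x0:x1,2];kk=Z>.15;Q=P[y0:y1,x0:x1][kk];print(n,Q.min(0).round(3),Q.max(0).round(3),np.median(Q,0).round(3))
# column top corners, z .202
for x,y in((487,274),(537,288),(532,351),(483,350)):print(ray(c,T,x/1.5-.17,y/1.5-.17,.202).round(4))
# dial/ lever shaft
for x,y in((498,137),(370,137)):
  i,j=int(y/1.5),int(x/1.5);print(P[i-2:i+3,j].round(3).tolist())
E
```

```text
230 1 [0.4719 0.0463 0.1857]
233 8 [0.4741 0.0479 0.1858]
236 11 [0.4776 0.0482 0.1845]
239 22 [0.4805 0.0465 0.1816]
242 22 [0.4836 0.0461 0.1771]
245 21 [0.4868 0.0458 0.1737]
248 20 [0.4901 0.0456 0.1689]
251 15 [0.4928 0.0451 0.1648]
254 6 [0.4967 0.0435 0.1623]
257 3 [0.5005 0.0471 0.1632]
260 3 [0.504  0.0464 0.1616]
263 8 [0.5074 0.0457 0.1643]
266 12 [0.5108 0.0453 0.1673]
269 10 [0.5142 0.0454 0.1702]
272 9 [0.5174 0.0448 0.173 ]
275 10 [0.5207 0.0448 0.1763]
278 5 [0.5234 0.0451 0.1769]
281 9 [0.5285 0.0448 0.1474]
284 7 [0.5319 0.0421 0.1549]
287 7 [0.5347 0.0424 0.1574]
290 13 [0.538  0.042  0.1608]
233 8 [ 0.4668 -0.0238  0.1858]
236 10 [ 0.4698 -0.0231  0.1849]
239 21 [ 0.4732 -0.0243  0.1833]
242 23 [ 0.4765 -0.0248  0.1787]
245 22 [ 0.4799 -0.0246  0.1742]
248 22 [ 0.4833 -0.0253  0.1695]
251 17 [ 0.4868 -0.0256  0.1655]
254 5 [ 0.4896 -0.025   0.1627]
257 3 [ 0.4944 -0.0248  0.1618]
260 5 [ 0.4989 -0.0248  0.1635]
263 13 [ 0.5018 -0.0255  0.1658]
266 16 [ 0.5053 -0.0266  0.1683]
269 16 [ 0.5089 -0.0265  0.1713]
272 17 [ 0.5123 -0.0273  0.1758]
275 11 [ 0.5159 -0.0266  0.1776]
278 9 [ 0.5194 -0.0273  0.1778]
281 9 [ 0.523  -0.0273  0.1783]
284 6 [ 0.5266 -0.0274  0.1769]
287 7 [ 0.5303 -0.0279  0.1763]
290 30 [ 0.5336 -0.0248  0.1785]
grip [0.49675823 0.17606316 0.15307704] 0.5079827104187054 [-0.08167041 -0.99665939] -0.03155676482664314 0.0376616197578659
b1 [0.4651 0.1157 0.014 ]
b2 [ 0.4496 -0.0641  0.014 ]
col [ 0.509 -0.023  0.194] [0.604 0.137 0.508] [0.586 0.004 0.202]
car [ 0.509 -0.04   0.173] [0.566 0.137 0.508] [0.553 0.008 0.19 ]
[0.5696 0.0369 0.202 ]
[0.6045 0.0237 0.202 ]
[ 0.6018 -0.0255  0.202 ]
[ 0.5658 -0.0217  0.202 ]
[[0.591, 0.128, 0.143], [0.592, 0.127, 0.142], [0.591, 0.126, 0.143], [0.591, 0.125, 0.143], [0.591, 0.124, 0.142]]
[[0.495, 0.136, 0.152], [0.495, 0.135, 0.151], [0.495, 0.134, 0.153], [0.494, 0.133, 0.152], [0.494, 0.132, 0.152]]
```

{"fn": "servo_tool", "kwargs": {
  "motion": "0 0 0.377 0.4 -30 -4 100;0 0 0.377 0.4 -30 -4 100;0 0 0.377 0.4 -30 -4 100;0 0 0.377 0.4 -30 -4 100;0 0 0.377 0.4 -45 -8 100;0 0 0.377 0.4 -45 -8 100;0 0 0.377 0.4 -45 -8 100;0 0 0.377 0.4 -45 -8 100"
}}

```text
t: 2.2
ee_pos: [0.5046, -0.2554, 0.3135]
tool_rot: [-0.699, -0.104, 0.106, 0.699]
contact_force: [0.8, -0.3, -0.2]
finger_gap: 0.0849
```

{"fn": "servo_tool", "kwargs": {
  "motion": "0 0 0 0 -12 -2 100;0 0 0 0 -12 -2 100;0 0 0 0 -12 -2 100;0 0 0 0 -12 -2 100;0 0 0 0 -12 -2 100;0 0 0 0 -12 -2 100"
}}

```text
t: 2.7
ee_pos: [0.5052, -0.3735, 0.2937]
tool_rot: [-0.699, -0.105, 0.107, 0.7]
contact_force: [0.8, -0.3, 0.6]
finger_gap: 0.0854
```

```bash
python3 - <<'E'
from h import *
s=arm.observe();p,d=arm.grab_frame("wrist");print(s["ee_pos"],s["dq"].round(3))
c,T=cam("wrist",s);np.savez("w2.npz",d=d,T=T);cv2.imwrite("pics/w2.png",p[:,:,::-1])
M=R.from_quat(s["tool_rot"]).as_matrix();print(M.round(3))
P=pts(c,T,d);k=(P[...,2]>.125)&(P[...,2]<.15);k&=np.hypot(P[...,0]-.506,P[...,1]+.39)<.09
Q=P[k];q=Q.mean(0);A=Q[:,:2]-q[:2];w=np.linalg.svd(A)[2][0];t=A@w
print(q,Q[:,2].max(),w,t.min(),t.max(),"mid",q[:2]+w*(t.min()+t.max())/2,np.degrees(np.arctan2(-w[0],w[1])))
E
```

```text
[ 0.50521061 -0.37345493  0.29365184] [ 0.014 -0.025 -0.003 -0.001 -0.004 -0.002]
[[ 0.955 -0.003 -0.295]
 [ 0.295  0.001  0.955]
 [-0.002 -1.     0.002]]
[ 0.50114127 -0.38894933  0.13859426] 0.14177147755445912 [ 0.29291773 -0.95613765] -0.06368966614451688 0.07483287443804526 mid [ 0.50277329 -0.39427655] -162.9672826255466
```

View pics/w2.png

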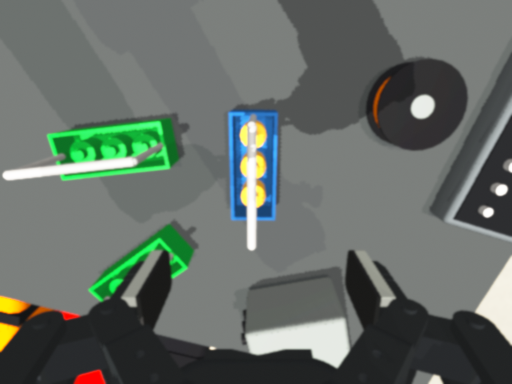

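{"fn": "servo_tool", "kwargs": {
  "motion": "0 0 0 -0.2 -2.05 -4 100;0 0 0 -0.2 -2.05 -8 100;0 0 0 -0.2 -2.05 -11 100;0 0 0 -0.2 -2.05 -14 100;0 0 0 -0.2 -2.05 -16 100;0 0 0 -0.2 -2.05 -17.7 60;0 0 0 -0.2 -2.05 -17.7 40;0 0 0 -0.2 -2.05 -17.7 40"
}}

```text
t: 3.42
ee_pos: [0.5035, -0.3914, 0.1175]
tool_rot: [-0.698, -0.106, 0.108, 0.7]
contact_force: [-0.2, -0.1, 0.9]
finger_gap: 0.052
```

```bash
python3 - <<'E'
from h import *
s=arm.observe();p,d=arm.grab_frame("wrist");print(s["ee_pos"],s["finger_gap"],s["contact_force"])
cv2.imwrite("pics/w3.png",p[:,:,::-1])
E
```

```text
[ 0.50354956 -0.39139036  0.11751334] 0.05196621118837684 [-0.16300782 -0.06572395  0.85188357]
```

View pics/w3.png

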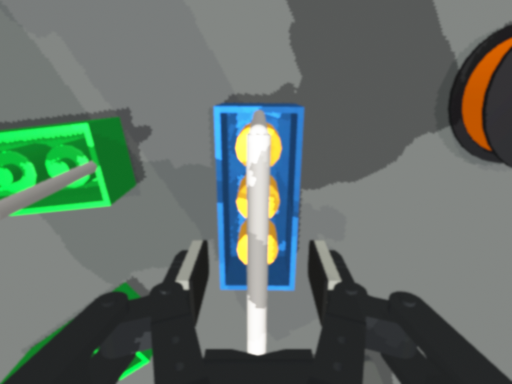

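{"fn": "servo_tool", "kwargs": {
  "motion": "0 0 0 0 -0.2 0 20;0 0 0 0 -0.2 0 5;0 0 0 0 -0.2 0 0;0 0 0 0 -0.2 0 0;0 0 0 0 -0.2 0 0;0 0 0 0 -0.2 0 0;0 0 0 0 -0.2 0 0;0 0 0 0 -0.2 0 0",
  "grip_force": 60
}}

```text
t: 4.13
ee_pos: [0.5047, -0.3956, 0.121]
tool_rot: [0.7, 0.106, -0.106, -0.698]
contact_force: [-1.9, 0.3, 5.8]
finger_gap: 0.0076
```

{"fn": "servo_tool", "kwargs": {
  "motion": "0 0 0 0 0 1 0;0 0 0 0 0 2.5 0;0 0 0 0 0 4.5 0;0 0 0 0 0 7 0;0 0 0 0 0 9 0;0 0 0 0 0 10.5 0;0 0 0 0 0 11 0;0 0 0 0 0 11 0"
}}

```text
t: 4.8
ee_pos: [0.5053, -0.3961, 0.2324]
tool_rot: [0.701, 0.107, -0.106, -0.697]
contact_force: [-1.0, -0.0, -5.4]
finger_gap: 0.0074
```

```bash
python3 - <<'E'
from h import *
s=arm.observe();p,d=arm.grab_frame("wrist");print(s["ee_pos"],s["finger_gap"],s["contact_force"],s["ft_torque"])
cv2.imwrite("pics/w4.png",p[:,:,::-1])
c,T=cam("wrist",s);P=pts(c,T,d);M=R.from_quat(s["tool_rot"]).as_matrix();L=(P-s["ee_pos"])@M
k=(np.abs(L[...,0])<.012)&(L[...,1]<-.005)&(L[...,1]>-.04)&(np.abs(L[...,2])<.1);Q=L[k]
print(len(Q));
for z in np.arange(-.08,.09,.01):
    kk=(Q[:,2]>=z)&(Q[:,2]<z+.01)
    if kk.sum()>3:print(round(z,3),kk.sum(),np.median(Q[kk],0).round(4))
E
```

```text
[ 0.50525984 -0.39613882  0.23241556] 0.007398933614492796 [-1.00413183 -0.04946441 -5.36728119] [-0.0761974  -0.02470874  0.01383194]
6628
-0.06 43 [-0.0007 -0.0173 -0.0511]
-0.05 281 [-0.0012 -0.0179 -0.0449]
-0.04 295 [-0.0012 -0.0181 -0.0349]
-0.03 286 [-0.0012 -0.0182 -0.0252]
-0.02 327 [-0.0012 -0.0184 -0.0141]
-0.01 495 [-0.0007 -0.0189 -0.005 ]
-0.0 1773 [ 0.0002 -0.0234  0.0091]
0.01 499 [-0.0007 -0.018   0.0144]
0.02 444 [-0.0008 -0.0179  0.025 ]
0.03 478 [-0.0012 -0.0179  0.0351]
0.04 517 [-0.0008 -0.0178  0.0451]
0.05 554 [-0.0008 -0.0179  0.0551]
0.06 582 [-0.0008 -0.0175  0.0649]
0.07 54 [-0.0008 -0.0143  0.0706]
```

View pics/w4.png

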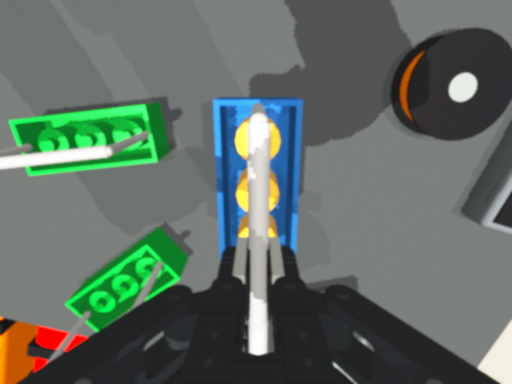

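{"fn": "servo_tool", "kwargs": {
  "motion": "0 0 -0.02 0 1 0 0;0 0 -0.05 -0.5 3 0 0;0 0 -0.08 -1.3 6 0 0;0 0 -0.11 -2.3 9 0 0;0 0 -0.14 -3.5 12 0 0;0 0 -0.17 -4.7 15 0 0;0 0 -0.19 -5.9 18 0 0;0 0 -0.2 -7 21 0 0"
}}

```text
t: 5.52
ee_pos: [0.4326, -0.1835, 0.2289]
tool_rot: [0.707, 0.035, -0.037, -0.706]
contact_force: [0.6, 0.3, -5.2]
finger_gap: 0.0073
```

{"fn": "servo_tool", "kwargs": {
  "motion": "0 0 -0.02 -1 3 0 0;0 0 -0.05 -2 6 0 0;0 0 -0.08 -3 9 0 0;0 0 -0.11 -4 12 0 0;0 0 -0.14 -4.7 15 0 0;0 0 -0.16 -4.9 18 0 0;0 0 -0.17 -5 19.5 0 0;0 0 -0.18 -5 20 0 0"
}}

```text
t: 6.18
ee_pos: [0.3804, 0.0189, 0.2274]
tool_rot: [-0.706, 0.029, -0.025, 0.707]
contact_force: [-0.1, -0.6, -6.1]
finger_gap: 0.0078
```

```bash
cat > tgt.py <<'E'
from h import *
s=arm.observe();M=R.from_quat(s["tool_rot"]).as_matrix()
print(s["t"],s["ee_pos"].round(4),"yaw",np.degrees(np.arctan2(M[1,0],M[0,0])).round(2),"tilt",M[:,1].round(3),s["finger_gap"],s["contact_force"].round(2))
y=np.radians(-4.75);ex=np.array([np.cos(y),np.sin(y)]);ey=np.array([-ex[1],ex[0]])
O=np.array([.4967,.0107]);r=s["ee_pos"][:2]-O;print("local of TCP",(r@ex).round(4),(r@ey).round(4))
E
python3 tgt.py;python3 -c "
from h import *
for n in('wrist','scene'):
  s=arm.observe();p,d=arm.grab_frame(n);cv2.imwrite(f'pics/{n}5.png',p[:,:,::-1])
"
```

```text
6.1833 [0.3804 0.0189 0.2274] yaw -4.38 tilt [-0.006  0.001 -1.   ] 0.007796437412365263 [-0.13 -0.57 -6.14]
local of TCP -0.1165 -0.0014
```

View pics/wrist5.png

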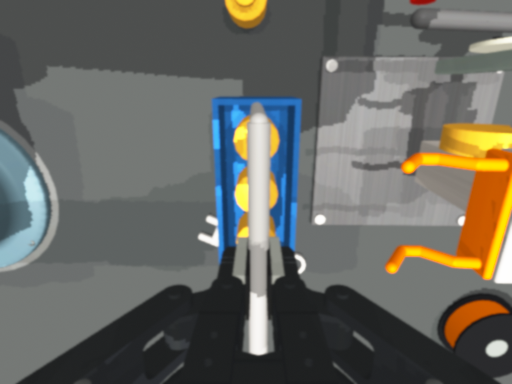

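View pics/scene5.png

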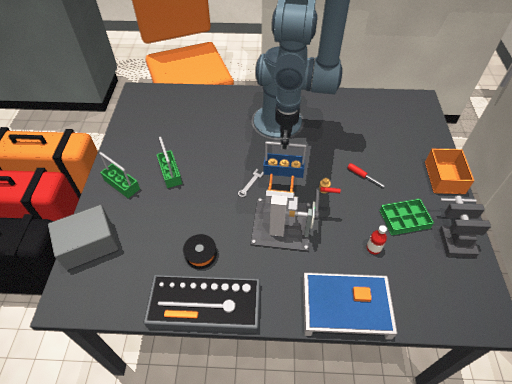

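{"fn": "servo_tool", "kwargs": {
  "motion": "0 0 -0.003 1 -0.1 0 0;0 0 -0.006 2.8 -0.2 -0.3 0;0 0 -0.006 5 -0.35 -0.6 0;0 0 -0.006 7.2 -0.5 -1 0;0 0 -0.006 9.4 -0.65 -1.3 0;0 0 -0.006 11 -0.8 -1.5 0;0 0 -0.006 11.7 -0.85 -1.6 0;0 0 -0.006 11.7 -0.85 -1.6 0"
}}

```text
t: 6.95
ee_pos: [0.499, 0.0074, 0.2103]
tool_rot: [0.707, -0.033, 0.027, -0.706]
contact_force: [-0.9, 0.6, -6.0]
finger_gap: 0.0078
```

```bash
python3 tgt.py;python3 - <<'E'
from h import *
s=arm.observe();p,d=arm.grab_frame('wrist');cv2.imwrite(f'pics/w6.png',p[:,:,::-1])
c,T=cam("wrist",s);P=pts(c,T,d);M=R.from_quat(s["tool_rot"]).as_matrix();L=(P-s["ee_pos"])@M
k=(np.abs(L[...,0])<.012)&(L[...,1]<-.005)&(L[...,1]>-.03)&(L[...,2]>.015)&(L[...,2]<.06)
print("bar",np.median(L[k],0))
E
```

```text
6.95 [0.499  0.0074 0.2103] yaw -4.87 tilt [-0.008 -0.    -1.   ] 0.007774923191413516 [-0.87  0.56 -6.01]
local of TCP 0.0026 -0.0031
bar [-0.00053052 -0.01799951  0.03932063]
```

View pics/w6.png

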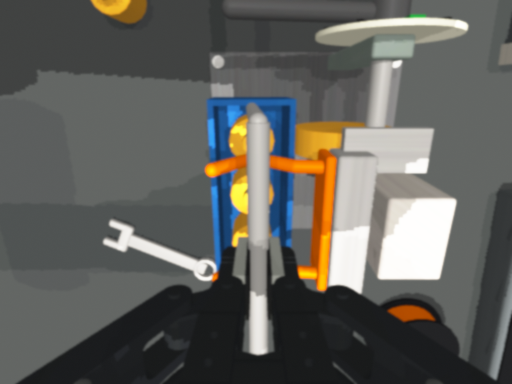

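{"fn": "servo_tool", "kwargs": {
  "motion": "0 0 0 -0.2 0.3 0 0;0 0 0 -0.2 0.3 -0.8 0;0 0 0 -0.2 0.3 -1.8 0;0 0 0 -0.2 0.3 -2.8 0;0 0 0 -0.2 0.3 -3.6 0;0 0 0 -0.2 0.3 -4.3 0;0 0 0 -0.2 0.3 -4.8 0;0 0 0 -0.2 0.3 -4.8 0"
}}

```text
t: 7.67
ee_pos: [0.4951, 0.0108, 0.1611]
tool_rot: [0.707, -0.034, 0.026, -0.706]
contact_force: [-0.3, 1.0, -5.3]
finger_gap: 0.0077
```

```bash
python3 tgt.py;python3 - <<'E'
from h import *
for n in("scene","wrist"):
    p,d=arm.grab_frame(n);cv2.imwrite(f'pics/{n}7.png',p[:,:,::-1])
    if n=="scene":cv2.imwrite(f'pics/s7c.png',cv2.resize(p[120:260,230:350,::-1],None,fx=4,fy=4,interpolation=cv2.INTER_CUBIC))
E
```

```text
7.6667 [0.4951 0.0108 0.1611] yaw -4.85 tilt [-0.011 -0.    -1.   ] 0.007672335876549928 [-0.34  1.02 -5.32]
local of TCP -0.0016 -0.0
```

View pics/wrist7.png

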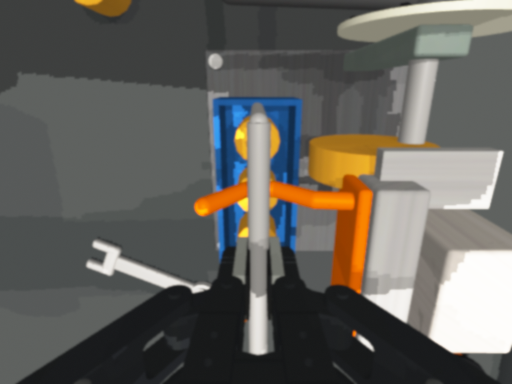

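View pics/s7c.png

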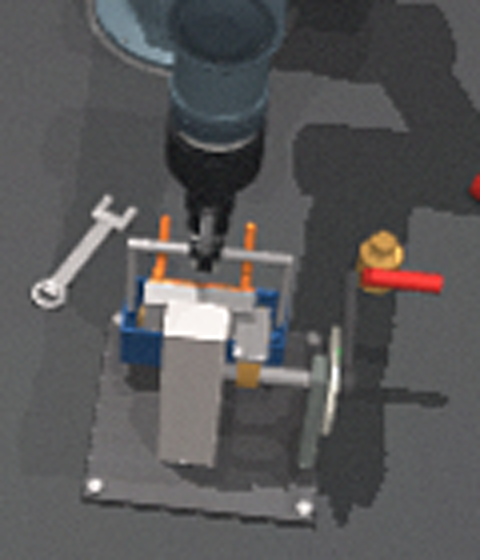

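{"fn": "servo_tool", "kwargs": {
  "motion": "0 0 0 0.1 0 -0.2 0;0 0 0 0.1 0 -0.4 0;0 0 0 0.1 0 -0.5 0;0 0 0 0.1 0 -0.5 0"
}}

```text
t: 8.1
ee_pos: [0.497, 0.0107, 0.1574]
tool_rot: [0.707, -0.033, 0.027, -0.706]
contact_force: [-0.9, 0.1, -5.4]
finger_gap: 0.0077
```

```bash
python3 tgt.py
```

```text
8.1 [0.497  0.0107 0.1574] yaw -4.85 tilt [-0.009 -0.    -1.   ] 0.007681320412345223 [-0.85  0.14 -5.45]
local of TCP 0.0003 0.0
```

{"fn": "servo_tool", "kwargs": {
  "motion": "0 0 0 0 0 -0.2 0;0 0 0 0 0 -0.3 0;0 0 0 0 0 -0.3 0"
}}

```text
t: 8.35
ee_pos: [0.4974, 0.0107, 0.1554]
tool_rot: [0.707, -0.032, 0.027, -0.706]
contact_force: [-2.2, -0.0, 3.3]
finger_gap: 0.0078
```

{"fn": "servo_tool", "kwargs": {
  "motion": "0 0 0 0 0 -0.2 0;0 0 0 0 0 -0.3 0;0 0 0 0 0 -0.3 0"
}}

```text
t: 8.6
ee_pos: [0.4976, 0.0107, 0.155]
tool_rot: [0.707, -0.032, 0.028, -0.706]
contact_force: [-7.8, 0.5, 15.4]
finger_gap: 0.008
```

{"fn": "servo_tool", "kwargs": {
  "motion": "0 0 0 -0.1 0 0.2 0;0 0 0 -0.1 0 0.2 0;0 0 0 -0.1 0 0.2 0"
}}

```text
t: 8.85
ee_pos: [0.4966, 0.0106, 0.1568]
tool_rot: [0.707, -0.032, 0.028, -0.706]
contact_force: [0.5, 0.0, -6.0]
finger_gap: 0.0077
```

{"fn": "servo_tool", "kwargs": {
  "motion": "0 0 0 0 0 -0.12 0;0 0 0 0 0 -0.12 0;0 0 0 0 0 -0.12 0"
}}

```text
t: 9.1
ee_pos: [0.4967, 0.0106, 0.1556]
tool_rot: [0.707, -0.032, 0.028, -0.706]
contact_force: [-1.0, -1.0, 0.2]
finger_gap: 0.008
```

Seated with about zero net force; open slightly.

{"fn": "servo_tool", "kwargs": {
  "motion": "0 0 0 0 0 0 8;0 0 0 0 0 0 14;0 0 0 0 0 0 20;0 0 0 0 0 0 26;0 0 0 0 0 0 30;0 0 0 0 0 0 30;0 0 0 0 0 0 30"
}}

```text
t: 9.68
ee_pos: [0.4968, 0.0106, 0.1556]
tool_rot: [0.707, -0.032, 0.028, -0.706]
contact_force: [-0.6, -0.3, 0.1]
finger_gap: 0.0257
```

```bash
python3 tgt.py;python3 - <<'E'
from h import *
for n in("scene","wrist"):
    p,d=arm.grab_frame(n);cv2.imwrite(f'pics/{n}8.png',p[:,:,::-1])
    if n=="scene":cv2.imwrite(f'pics/s8c.png',cv2.resize(p[120:260,230:350,::-1],None,fx=4,fy=4,interpolation=cv2.INTER_CUBIC))
E
```

```text
9.6833 [0.4968 0.0106 0.1556] yaw -4.84 tilt [-0.005 -0.001 -1.   ] 0.02570281249055254 [-0.62 -0.32  0.09]
local of TCP 0.0002 -0.0001
```

View pics/wrist8.png

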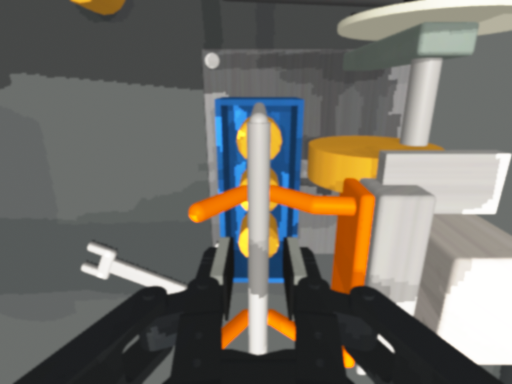

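View pics/s8c.png

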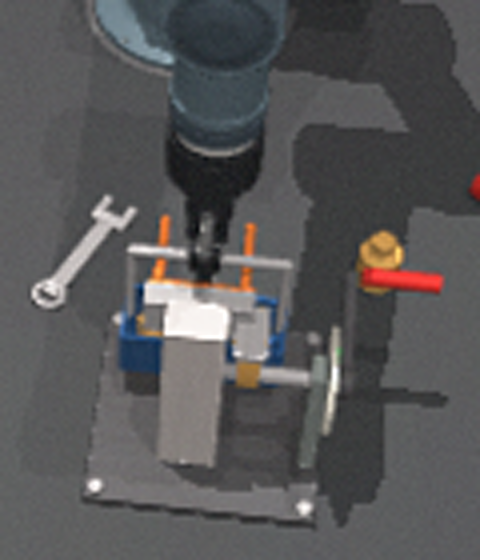

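{"fn": "servo_tool", "kwargs": {
  "motion": "0 0 0 0 0 0.8 30;0 0 0 0 0 2 30;0 0 0 0 0 4 30;0 0 0 0 0 6.5 30;0 0 0 0 0 9 30;0 0 0 0 2 10 60;0 0 0 0 4 10 80;0 0 0 0 6 10 80"
}}

```text
t: 10.45
ee_pos: [0.4977, 0.0711, 0.2576]
tool_rot: [0.707, -0.031, 0.03, -0.706]
contact_force: [0.4, 0.0, -1.5]
finger_gap: 0.0613
```

{"fn": "servo_tool", "kwargs": {
  "motion": "0 0 0 0 3 0 80;0 0 0 0 7 0 80;0 0 0 0 10 0 80;0 0 0 0 10.9 0 80;0 0 0 0 10.9 0 80;0 0 0 0 10.9 0 80"
}}

```text
t: 10.95
ee_pos: [0.4977, 0.1798, 0.2579]
tool_rot: [0.707, -0.03, 0.03, -0.706]
contact_force: [0.2, 0.4, 0.5]
finger_gap: 0.0683
```

```bash
python3 tgt.py;python3 - <<'E'
from h import *
s=arm.observe();p,d=arm.grab_frame('wrist');cv2.imwrite(f'pics/w9.png',p[:,:,::-1])
c,T=cam("wrist",s);P=pts(c,T,d);m=masks(p)["red"];Q=P[m&(np.hypot(P[...,0]-.497,P[...,1]-.176)<.06)&(P[...,2]>.1)]
q=Q.mean(0);A=Q[:,:2]-q[:2];w=np.linalg.svd(A)[2][0];print(q,Q[:,2].max(),w,(A@w).min(),(A@w).max())
p,d=arm.grab_frame('scene')
cv2.imwrite(f'pics/s9c.png',cv2.resize(p[120:260,230:350,::-1],None,fx=4,fy=4,interpolation=cv2.INTER_CUBIC))
E
```

```text
10.95 [0.4977 0.1798 0.2579] yaw -4.86 tilt [-0.001 -0.002 -1.   ] 0.06827161389927863 [0.2  0.41 0.46]
local of TCP -0.013 0.1686
[0.49713599 0.17752997 0.15246003] 0.1559611624321561 [-0.07535203 -0.99715699] -0.03085354351062906 0.03900650778946404
```

View pics/w9.png

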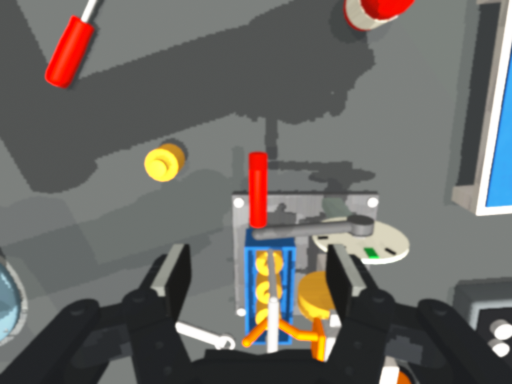

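View pics/s9c.png

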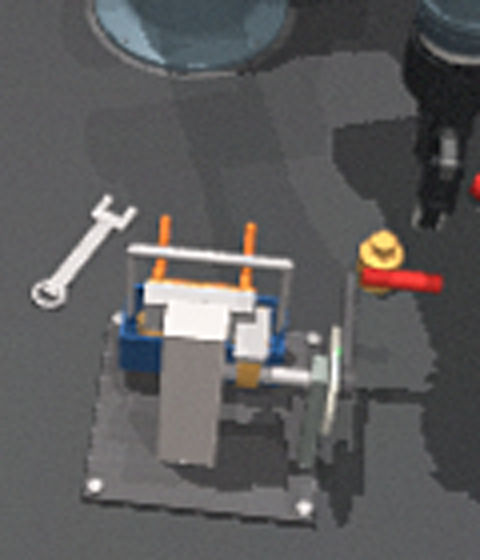

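{"fn": "servo_tool", "kwargs": {
  "motion": "0 0 0 -0.1 -0.3 -3 80;0 0 0 -0.1 -0.3 -6 80;0 0 0 -0.1 -0.3 -9 80;0 0 0 -0.1 -0.3 -11.5 80;0 0 0 -0.1 -0.3 -12.7 60;0 0 0 -0.1 -0.3 -12.7 45;0 0 0 -0.1 -0.3 -12.7 45;0 0 0 -0.1 -0.3 -12.7 45"
}}

```text
t: 11.72
ee_pos: [0.4978, 0.1752, 0.1321]
tool_rot: [0.707, -0.031, 0.031, -0.706]
contact_force: [0.1, 0.8, 0.3]
finger_gap: 0.0385
```

```bash
python3 tgt.py;python3 - <<'E'
from h import *
s=arm.observe();p,d=arm.grab_frame('wrist');cv2.imwrite(f'pics/w10.png',p[:,:,::-1])
E
```

```text
11.7167 [0.4978 0.1752 0.1321] yaw -5.07 tilt [ 0.    -0.001 -1.   ] 0.0385029558987679 [0.14 0.79 0.31]
local of TCP -0.0125 0.164
```

View pics/w10.png

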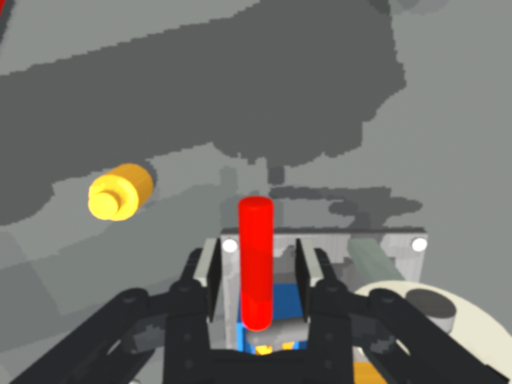

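{"fn": "servo_tool", "kwargs": {
  "motion": "0 0 0 0 0 -0.1 25;0 0 0 0 0 -0.1 10;0 0 0 0 0 -0.1 0;0 0 0 0 0 -0.1 0;0 0 0 0 0 -0.1 0;0 0 0 0 0 -0.1 0;0 0 0 0 0 -0.1 0",
  "grip_force": 50
}}

```text
t: 12.35
ee_pos: [0.4971, 0.1757, 0.1322]
tool_rot: [0.707, -0.031, 0.031, -0.706]
contact_force: [-5.2, -0.1, 4.6]
finger_gap: 0.0144
```

```bash
python3 tgt.py; python3 - <<'E'
from h import *
s=arm.observe()
y=np.radians(-4.75);ex=np.array([np.cos(y),np.sin(y)])
for th in np.arange(.0,1.41,.1):
    a=th+np.radians(10); # angle above level
    r=lambda a:np.array([-.1*np.cos(a)*ex[0],-.1*np.cos(a)*ex[1],.1*np.sin(a)])
    print(round(th,2),((r(a)-r(np.radians(10)))*100).round(2))
E
```

```text
12.35 [0.4971 0.1757 0.1322] yaw -5.02 tilt [-0.    -0.001 -1.   ] 0.014440913952784837 [-5.19 -0.06  4.65]
local of TCP -0.0133 0.1645
0.0 [0. 0. 0.]
0.1 [ 0.22 -0.02  0.97]
0.2 [ 0.54 -0.04  1.92]
0.3 [ 0.95 -0.08  2.83]
0.4 [ 1.45 -0.12  3.7 ]
0.5 [ 2.03 -0.17  4.51]
0.6 [ 2.69 -0.22  5.26]
0.7 [ 3.42 -0.28  5.94]
0.8 [ 4.22 -0.35  6.54]
0.9 [ 5.07 -0.42  7.06]
1.0 [ 5.97 -0.5   7.49]
1.1 [ 6.9  -0.57  7.83]
1.2 [ 7.87 -0.65  8.07]
1.3 [ 8.86 -0.74  8.22]
1.4 [ 9.85 -0.82  8.26]
```

{"fn": "servo_tool", "kwargs": {
  "motion": "0 0 0 0.1 0 0.5 0;0 0 0 0.2 0 1 0;0 0 0 0.35 0 1.45 0;0 0 0 0.55 0 1.9 0;0 0 0 0.75 -0.1 2.4 0;0 0 0 0.95 -0.1 2.8 0;0 0 0 1.2 -0.1 3.3 0;0 0 0 1.45 -0.1 3.7 0"
}}

```text
t: 13.02
ee_pos: [0.5108, 0.1745, 0.1693]
tool_rot: [0.707, -0.032, 0.03, -0.706]
contact_force: [-2.8, 0.4, -9.4]
finger_gap: 0.0139
```

```bash
cat > lev.py <<'E'
from h import *
s=arm.observe();y=np.radians(-4.75);ex=np.array([np.cos(y),np.sin(y)])
# grip = rest + (tcp - tcp_rest)
d=s["ee_pos"]-np.array([.4971,.1757,.1322]);hx=d[:2]@ex-.1*np.cos(np.radians(10));hz=d[2]+.1*np.sin(np.radians(10))
th=np.arctan2(hz,-hx)-np.radians(10)
print(s["t"],s["ee_pos"].round(4),s["contact_force"].round(2),s["finger_gap"],"rel axis",hx.round(4),hz.round(4),"r",np.hypot(hx,hz).round(4),"th",th.round(3))
E
python3 lev.py
```

```text
13.0167 [0.5108 0.1745 0.1693] [-2.83  0.38 -9.35] 0.013914299476174116 rel axis -0.0847 0.0544 r 0.1007 th 0.397
```

{"fn": "servo_tool", "kwargs": {
  "motion": "0 0 0 0.35 0 0.4 0;0 0 0 0.65 -0.05 0.8 0;0 0 0 1 -0.1 1.2 0;0 0 0 1.3 -0.1 1.55 0;0 0 0 1.7 -0.15 1.9 0;0 0 0 2.05 -0.15 2.25 0;0 0 0 2.45 -0.2 2.55 0;0 0 0 2.85 -0.25 2.85 0"
}}

```text
t: 13.68
ee_pos: [0.538, 0.1723, 0.1978]
tool_rot: [0.707, -0.033, 0.029, -0.706]
contact_force: [-4.8, 0.6, -8.3]
finger_gap: 0.0143
```

```bash
python3 lev.py
```

```text
13.6833 [0.538  0.1723 0.1978] [-4.82  0.63 -8.25] 0.014328721982697492 rel axis -0.0574 0.083 r 0.1009 th 0.791
```

{"fn": "servo_tool", "kwargs": {
  "motion": "0 0 0 0.5 0 0.25 0;0 0 0 0.95 -0.05 0.5 0;0 0 0 1.4 -0.1 0.7 0;0 0 0 1.85 -0.15 0.9 0;0 0 0 2.35 -0.2 1.1 0;0 0 0 2.8 -0.25 1.25 0;0 0 0 3.3 -0.25 1.4 0;0 0 0 3.7 -0.3 1.5 0"
}}

```text
t: 14.35
ee_pos: [0.5735, 0.1694, 0.2134]
tool_rot: [0.707, -0.034, 0.028, -0.706]
contact_force: [-9.0, 0.6, -4.0]
finger_gap: 0.0139
```

```bash
python3 lev.py
```

```text
14.35 [0.5735 0.1694 0.2134] [-9.05  0.58 -3.97] 0.013894706059127057 rel axis -0.0218 0.0986 r 0.1009 th 1.179
```

{"fn": "servo_tool", "kwargs": {
  "motion": "0 0 0 0.35 0 0.05 0;0 0 0 0.75 -0.05 0.1 0;0 0 0 1.1 -0.1 0.15 0;0 0 0 1.4 -0.1 0.15 0;0 0 0 1.7 -0.15 0.2 0;0 0 0 1.95 -0.15 0.2 0;0 0 0 2 -0.15 0.2 0;0 0 0 2 -0.15 0.2 0"
}}

```text
t: 15.02
ee_pos: [0.5921, 0.1678, 0.2158]
tool_rot: [0.707, -0.035, 0.027, -0.706]
contact_force: [-8.3, -0.4, -4.1]
finger_gap: 0.0139
```

```bash
python3 lev.py; python3 - <<'E'
from h import *
s=arm.observe()
p,d=arm.grab_frame('wrist');cv2.imwrite(f'pics/w11.png',p[:,:,::-1]);np.savez("w11.npz",d=d,T=cam("wrist",s)[1])
p,d=arm.grab_frame('scene');np.save("s11.npy",d);cv2.imwrite("pics/s11.png",p[:,:,::-1])
cv2.imwrite(f'pics/s11c.png',cv2.resize(p[120:260,230:350,::-1],None,fx=4,fy=4,interpolation=cv2.INTER_CUBIC))
p,d=arm.grab_frame('top');np.save("t11.npy",d);cv2.imwrite("pics/t11.png",p[:,:,::-1])
cv2.imwrite(f'pics/t11c.png',cv2.resize(p[120:230,140:270,::-1],None,fx=5,fy=5,interpolation=cv2.INTER_CUBIC))
E
```

```text
15.0167 [0.5921 0.1678 0.2158] [-8.27 -0.44 -4.12] 0.013928696132366847 rel axis -0.0031 0.1009 r 0.101 th 1.365
```

View pics/w11.png

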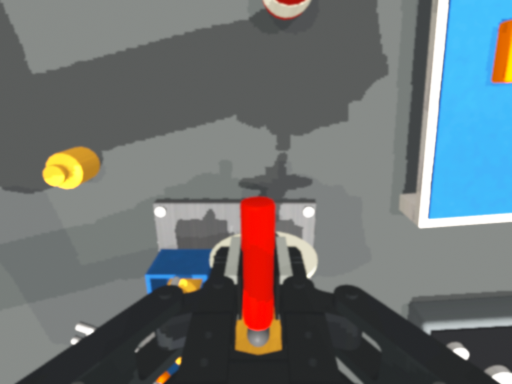

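View pics/s11c.png

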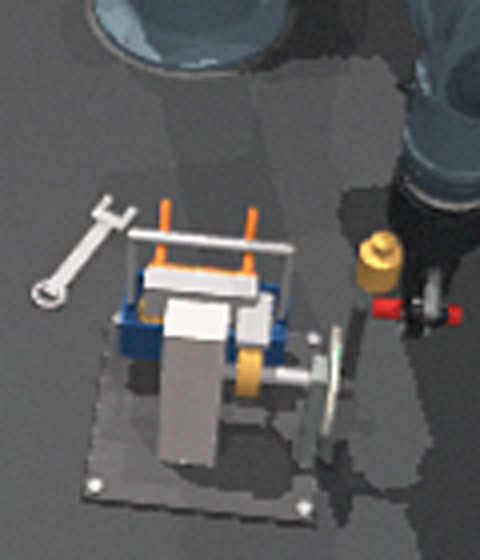

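View pics/t11c.png

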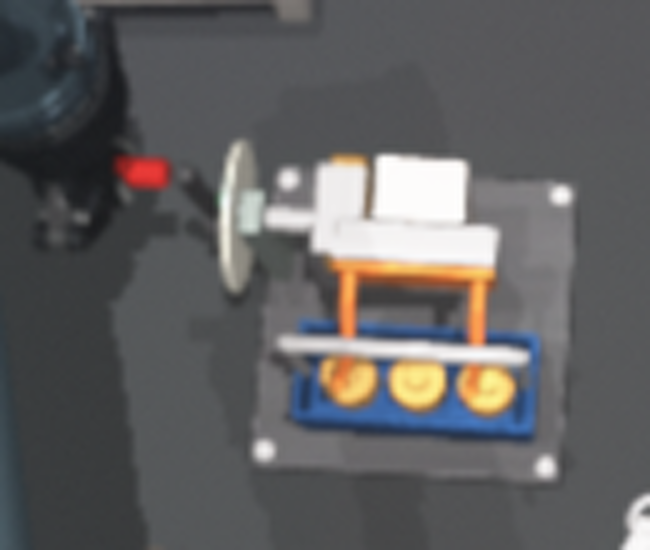

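```bash
python3 - <<'E'
from h import *
y=np.radians(-4.75);ex=np.array([np.cos(y),np.sin(y)]);ey=np.array([-ex[1],ex[0]]);O=np.array([.4967,.0107])
c=arm.calibration("wrist")
def loc(P):
    r=P[...,:2]-O;return np.stack([r@ex,r@ey,P[...,2]],-1)
f=np.load("w1.npz");L=loc(pts(c,f["T"],f["d"]))
Q=L[118:152,315:340].reshape(-1,3);Q=Q[(Q[:,2]>.12)&(Q[:,2]<.15)];print("shaft w1",len(Q),np.median(Q,0),Q.min(0),Q.max(0))
f=np.load("w11.npz");L=loc(pts(c,f["T"],f["d"]))
p=cv2.imread("pics/w11.png")[:,:,::-1].copy();m=masks(p)["red"];m[:190]=0;Q=L[m];Q=Q[(Q[:,2]>.2)];
for lo in np.arange(.12,.21,.01):
    q=Q[(Q[:,1]>=lo)&(Q[:,1]<lo+.01)]
    if len(q)>5:print(round(lo,2),len(q),q[:,0].min().round(4),q[:,0].max().round(4),((q[:,0].min()+q[:,0].max())/2).round(4),q[:,2].max().round(4))
# dark lever arm top / hook lift from top & scene camera
for n,a,b in(("top","top0.npy","t11.npy"),("scene","scene0.npy","s11.npy")):
    c2,T=cam(n)
    for fn in(a,b):
        L=loc(pts(c2,T,np.load(fn)));k=(L[...,0]>.042)&(L[...,0]<.062)&(np.abs(L[...,1])<.03)&(L[...,2]>.17);print(n,fn,k.sum(),np.median(L[k][:,2]) if k.any() else 0)
        k=(np.abs(L[...,0])<.012)&(np.abs(L[...,1])<.07)&(L[...,2]>.15)
        Q=L[k]
        if len(Q)>20:print(" bar",len(Q),[np.median(Q[np.abs(Q[:,1]-y0)<.012],0).round(4).tolist() for y0 in(-.055,0,.055)])
E
```

```text
shaft w1 409 [0.08296947 0.07178953 0.13554737] [0.0721208  0.05065819 0.1218153 ] [0.09344993 0.09199873 0.13878545]
0.12 13 0.0779 0.0873 0.0826 0.233
0.13 359 0.0738 0.0892 0.0815 0.2389
0.14 509 0.074 0.0897 0.0818 0.2389
0.15 588 0.0749 0.0893 0.0821 0.2511
0.16 617 0.0748 0.0893 0.0821 0.2485
0.17 677 0.0743 0.0902 0.0822 0.2447
0.18 690 0.0745 0.0897 0.0821 0.2392
0.19 776 0.0746 0.0895 0.082 0.2389
top top0.npy 171 0.18914399190048825
 bar 43 [[nan, nan, nan], [nan, nan, nan], [nan, nan, nan]]
top t11.npy 177 0.20867096519420048
 bar 212 [[-0.0007, -0.0569, 0.193], [0.0011, -0.0015, 0.1936], [0.0013, 0.058, 0.1933]]
scene scene0.npy 72 0.18858680642248715
 bar 38 [[nan, nan, nan], [nan, nan, nan], [nan, nan, nan]]
scene s11.npy 69 0.2075719079211542
 bar 172 [[0.0053, -0.0607, 0.1875], [0.0052, -0.0012, 0.1912], [0.0061, 0.0579, 0.1898]]
  return _methods._mean(a, axis=axis, dtype=dtype,
  ret = um.true_divide(
```

{"fn": "servo_tool", "kwargs": {
  "motion": "0 0 0 0.2 0 0 0;0 0 0 0.35 0 0 0;0 0 0 0.35 0 0 0;0 0 0 0.35 0 0 0"
}}

```text
t: 15.5
ee_pos: [0.5939, 0.1677, 0.2159]
tool_rot: [0.707, -0.036, 0.025, -0.706]
contact_force: [-8.1, -0.6, -5.4]
finger_gap: 0.0141
```

```bash
python3 lev.py
```

```text
15.5 [0.5939 0.1677 0.2159] [-8.1  -0.58 -5.36] 0.01414692389798101 rel axis -0.0013 0.101 r 0.101 th 1.383
```

{"fn": "servo_tool", "kwargs": {
  "motion": "0 0 0 0.25 0 0 0;0 0 0 0.25 0 0 0;0 0 0 0.25 0 0 0;0 0 0 0.25 0 0 0;0 0 0 0.25 0 0 0;0 0 0 0.25 0 0 0;0 0 0 0.25 0 0 0;0 0 0 0.25 0 0 0"
}}

```text
t: 16.17
ee_pos: [0.5945, 0.1676, 0.2159]
tool_rot: [0.707, -0.037, 0.024, -0.706]
contact_force: [-8.7, 0.3, -4.7]
finger_gap: 0.0144
```

```bash
python3 lev.py; cat > chk.py <<'E'
from h import *
y=np.radians(-4.75);ex=np.array([np.cos(y),np.sin(y)]);ey=np.array([-ex[1],ex[0]]);O=np.array([.4967,.0107])
def loc(P):
    r=P[...,:2]-O;return np.stack([r@ex,r@ey,P[...,2]],-1)
s=arm.observe();p,d=arm.grab_frame("wrist");c,T=cam("wrist",s);L=loc(pts(c,T,d));m=masks(p)["red"];m[:190]=0
Q=L[m];Q=Q[(Q[:,2]>.2)&(Q[:,1]>.14)];print("grip x",(np.percentile(Q[:,0],1)+np.percentile(Q[:,0],99))/2)
cv2.imwrite("pics/wz.png",p[:,:,::-1])
for i in range(3):
    p,d=arm.grab_frame("top");c,T=cam("top");L=loc(pts(c,T,d))
    k=(np.abs(L[...,0])<.012)&(np.abs(L[...,1])<.07)&(L[...,2]>.15);Q=L[k]
    print("bar",[np.median(Q[np.abs(Q[:,1]-y0)<.012],0).round(4).tolist() for y0 in(-.055,0,.055)])
    k=masks(p)["blue"]&(np.abs(L[...,0])<.08)&(np.abs(L[...,1])<.1);v,u=np.where(k);print("basket px",k.sum(),u.mean().round(2),v.mean().round(2))
cv2.imwrite("pics/tz.png",cv2.resize(p[120:230,140:270,::-1],None,fx=5,fy=5,interpolation=cv2.INTER_CUBIC))
p,d=arm.grab_frame("scene");cv2.imwrite("pics/sz.png",p[:,:,::-1]);cv2.imwrite("pics/szc.png",cv2.resize(p[120:260,230:350,::-1],None,fx=4,fy=4,interpolation=cv2.INTER_CUBIC))
E
python3 chk.py
```

```text
16.1667 [0.5945 0.1676 0.2159] [-8.67  0.31 -4.68] 0.014376870272315979 rel axis -0.0007 0.101 r 0.101 th 1.389
grip x 0.08465429856983553
bar [[-0.0002, -0.0569, 0.1936], [0.001, -0.0027, 0.1946], [0.0009, 0.058, 0.1936]]
basket px 321 222.58 199.5
bar [[-0.0005, -0.0569, 0.193], [0.001, -0.0029, 0.1943], [0.0006, 0.0584, 0.194]]
basket px 323 222.74 199.51
bar [[-0.0003, -0.0569, 0.1928], [0.0012, -0.0015, 0.1937], [0.0008, 0.0578, 0.1935]]
basket px 320 222.66 199.48
```

View pics/szc.png

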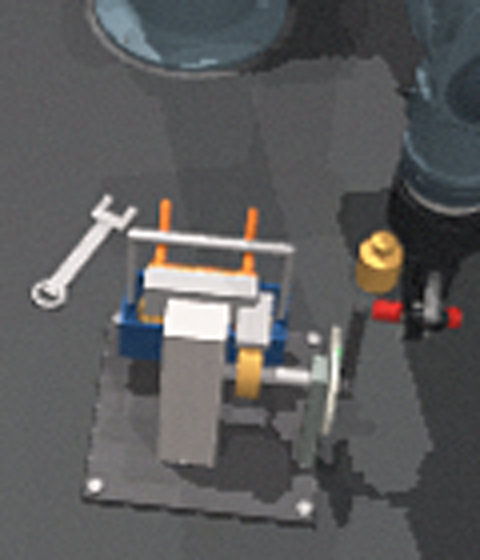

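View pics/sz.png

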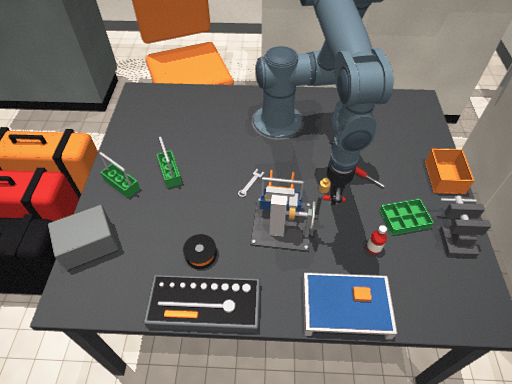

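```bash
python3 lev.py; python3 -c "
from rig import arm
print(arm.close_job())"
```

```text
16.4167 [0.5946 0.1676 0.2159] [-9.09 -0.08 -5.86] 0.014149794350107743 rel axis -0.0007 0.101 r 0.101 th 1.389
the job is handed in; nothing more can be done
None
```

The blue basket is hanging by its bar in both prongs of the orange hook. I let it go, then swung the cam lever up by its red grip, and the arm is still holding it there. I handed the job in at t = 16.4 s, and no verdict was reported.

- **Lever:** by the TCP's travel from the lever's rest position, its angle is 1.389 rad, against 1.40 for straight up. The wrist camera puts the grip at local x 84.7 mm, against my estimate of 84.8 mm for the axis, so the lever is upright to about 1 mm and not past it. One early reading of the shaft disagreed, putting the axis 1–2 mm nearer the hook. I took this to be the slanted view, because it conflicts with the grip's rest position.
- **Lift:** the carriage top rose by about 19–20 mm in both the scene and top cameras.
- **Basket:** the bar is level and seated in both V seats, and the basket did not move across three top frames.
- **Forces:** the highest reported wrist force was about 17 N, while seating the bar. The force at hand-in was about 11 N.
- **Bystanders:** nothing else appears moved, judging by eye from the last scene picture.

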